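Tip the parts skip into the catch tray and ease it back

TASK

Slide the aluminium tray by its handle under the lip of the blue tipping skip, square between the runners and fully home against the cross bar; then push the skip's lever past its detent and tip the skip until all the bolts and nuts have dropped into the tray. Bring the skip back upright, holding its lever back all the way through the detent so that it neither snaps nor slams home, and let go once it is fully upright; do not disturb the things standing around, and leave the full tray in its place.

Things in the scene. Friction and masses are not known exactly. Their poses are not given: they have to be found in the camera images.
- tipper: dark steel stand of the tipping skip, fixed to the bench. Origin on the bench below the trunnion; +x is the pouring direction, y along the trunnion, z up. Two runners 16 mm high lie along x from -116 to +110 mm, inner faces at y = +-68, outer +-88 mm; cheeks 128 mm high at y = +-63 to 68 mm, x -58 to 22; front cross bar 20 mm high with its front face at x = 22.5 mm.
- tray_home (a point): point on the bench where the tray's origin belongs (stand x = 71 mm, y = 0), axes as the stand's: the tray is home when its back wall meets the front cross bar, between the runners (7 mm play a side) and parallel to the stand, handle outwards.
- skip_hinge (a point): middle of the trunnion axis, 110 mm over the bench; axes as the stand's. The skip turns about its y axis: lever and mouth swing towards +x as it tips.
- skip (a joint): swing of the blue skip, rad: 0 upright on its rear stop, 1.40 tipped, on the far stop. A spring roller detent holds it upright: about 4 to 7 N at the lever grip lift it over the nib (0 to 0.4 rad); past some 0.65 rad it overbalances and falls. Coming back it comes to rest on the nib near 0.43 rad, needs a push of 2 to 4 N, and below 0.27 rad snaps home hard unless held.
- skip_grip (a point): middle of the black rubber grip at the end of the skip's lever, 188 mm from the trunnion, turning with the skip. Its z points out along the lever, x is the swing direction, y along the trunnion. Grip 14 (x) x 26 (y) x 58 mm (z). At 0 it is at x -139, z 237 mm of the stand, the lever leaning 35 deg to the stand's -x; at 1.40 it leans 45 deg to +x. Skip rim 57 mm below it.
- skip_lip (a point): middle of the skip's pouring lip, turning with it. Skip of 3 mm sheet, 88 mm wide inside at the lip, about 0.6 kg. Upright, the lip is at x 80, z 152 mm of the stand and overhangs the tray's place; the rear rim at x -102, z 194 mm. At 1.40 the lip is at x 55, z 38 mm, over the tray; the load slides out by itself in about 1 s.
- tray: open aluminium tray, 96 (x) x 122 mm (y), walls and floor 3 mm, 38 mm high, rising at mid-length to 56 mm in its front (+x) half, about 0.3 kg, standing on the bench with a rubber handle on the middle of its +x wall. Origin under its centre; x towards the handle, z up.
- tray_grip (a point): middle of the tray's handle: a level rubber bar, 31 mm long (x, from 48 to 79 mm from the tray's origin), 18 mm wide (y), 16 mm high, its middle 25 mm over the tray's underside. Axes as the tray's.
- bolt_a: hex bolt 40 mm long, head 22 mm, shank 12 mm, 40 g, lying in the skip; origin in the middle of the head's outer face, z along the shank
- bolt_b: hex bolt 37 mm long, head 22 mm, shank 12 mm, 40 g, lying in the skip; origin in the middle of the head's outer face, z along the shank
- bolt_c: hex bolt 34 mm long, head 22 mm, shank 12 mm, 40 g, lying in the skip; origin in the middle of the head's outer face, z along the shank
- nut_a: hex nut, 25 x 22 x 11 mm, 30 g, lying in the skip; origin in the middle of one face, z along its hole
- nut_b: hex nut, 25 x 22 x 11 mm, 30 g, lying in the skip; origin in the middle of one face, z along its hole
- lube_spray: red spray can standing near the work, 50 mm across, 168 mm tall; origin under it, the can's axis 12 mm along its x; to be left alone
- wood_glue: orange glue bottle standing near the work, 57 mm across, 141 mm tall; origin under its centre; to be left alone
- jar_2: glass jar of screws standing near the work, 71 mm across, 101 mm tall; origin under its centre; to be left alone
- tape_measure: black tape measure lying near the work, 70 x 95 x 36 mm; origin under its centre; to be left alone

How it is judged (in metres and radians):
On the way, in this order (a step that is already met when the one before it is completed fails the run):
1. the tray stands on the bench fully home under the lip, square between the runners, with the skip still upright and loaded (x of tray in the frame of tipper between 0.061 and 0.086 m and y of tray in the frame of tipper between -0.012 and 0.012 m and angle between the x axis of tray and the x axis of tipper, either way round below 0.1 rad and angle between tray's own z axis and vertical below 0.06 rad and height (world z) of tray below 0.006 m and value of joint skip below 0.15 rad), for 0.2 s.
2. all three bolts and both nuts are in the tray, which is still home (x of bolt_a in the frame of tray between -0.046 and 0.046 m and y of bolt_a in the frame of tray between -0.06 and 0.06 m and z of bolt_a in the frame of tray between -0.004 and 0.065 m and x of bolt_b in the frame of tray between -0.046 and 0.046 m and y of bolt_b in the frame of tray between -0.06 and 0.06 m and z of bolt_b in the frame of tray between -0.004 and 0.065 m and x of bolt_c in the frame of tray between -0.046 and 0.046 m and y of bolt_c in the frame of tray between -0.06 and 0.06 m and z of bolt_c in the frame of tray between -0.004 and 0.065 m and x of nut_a in the frame of tray between -0.046 and 0.046 m and y of nut_a in the frame of tray between -0.06 and 0.06 m and z of nut_a in the frame of tray between -0.004 and 0.065 m and x of nut_b in the frame of tray between -0.046 and 0.046 m and y of nut_b in the frame of tray between -0.06 and 0.06 m and z of nut_b in the frame of tray between -0.004 and 0.065 m and x of tray in the frame of tipper between 0.061 and 0.086 m and y of tray in the frame of tipper between -0.012 and 0.012 m and angle between the x axis of tray and the x axis of tipper, either way round below 0.1 rad and angle between tray's own z axis and vertical below 0.06 rad and height (world z) of tray below 0.006 m), for 0.2 s.
3. the skip is back upright, held by its detent (value of joint skip below 0.05 rad), for 0.2 s.
At the end, for the whole second after the job is handed in: Skip upright (joint under 0.05 rad); all bolts and nuts inside the tray walls, origins under 65 mm over its underside; tray flat on the bench and home: origin 61 to 86 mm ahead of the trunnion, within 12 mm of the middle plane and 0.10 rad of square; robot clear (all of step 2 and value of joint skip below 0.05 rad and linear speed of tray below 0.02 m/s and contact force between the fingers and anything else below 0.5 N); the robot touches nothing.
It fails at once if the spray can is pushed more than 20 mm or tipped (distance of lube_spray from where it was at the start of the episode above 0.02 m or angle between lube_spray's own z axis and vertical above 0.3 rad).
It fails at once if the glue bottle is pushed more than 20 mm or tipped (distance of wood_glue from where it was at the start of the episode above 0.02 m or angle between wood_glue's own z axis and vertical above 0.3 rad).
It fails at once if the jar is pushed more than 20 mm or tipped (distance of jar_2 from where it was at the start of the episode above 0.02 m or angle between jar_2's own z axis and vertical above 0.3 rad).
It fails at once if the tape measure is pushed more than 20 mm or tipped (distance of tape_measure from where it was at the start of the episode above 0.02 m or angle between tape_measure's own z axis and vertical above 0.3 rad).
It fails at once if the skip snaps or slams back upright (faster than 1.5 rad/s within 0.3 rad of upright) (value of joint skip below 0.3 rad and velocity of joint skip below -1.5 rad/s).
It also fails if it takes over 62 s, if anything falls off the work surface, if the arm or the gripper's body presses on something with over 40 N, if the wrist force passes 120 N, or if a joint passes its speed limit or range.

ROBOT

A 6-joint arm with a two-finger parallel gripper is mounted at the origin on a cart in front of the work surface, level with it; the furniture and walls round the work are solid. World frame = base frame: x ahead of the robot, y to its left, z up, the work surface at z = 0. Lengths are in m, angles in degrees, forces in N, time in s.
With the tool pointing down it reaches from about 0.3 to 0.875 m from the base axis. Payload 6.4 kg.
Tool frame: the origin (TCP) lies between the finger pads; the fingertips stand 8 mm ahead of it and the grasp point (between the pads) lies 11 mm behind it; z points along the fingers, y is the line along which they close (so a half turn about z gives the same grasp; the last joint's range is limited). The gripper opens to 85 mm and grips with 20 to 120 N. Pads are 22 mm wide; open, the fingers measure 114 mm over their backs; the gripper's body (76 mm by 85 mm) begins 54 mm behind the grasp point. The pads swing forward as they close: fully open they stand 13 mm farther back than shut.
Start: joints at [56.591, 10.359, 92.074, -0, 77.567, -11.82], TCP at [0.212, 0.535, 0.239] pointing down, gripper open.
Joint ranges: [-171.53, 171.53], [-51.25, 118.39], [17.06, 147.69], [-65.23, 245.23], [0, 150.52], [-178.68, 178.68]. Speed limits (degrees/s): [147.25, 147.25, 172.46, 180, 180, 180].

INTERFACE

Orientations are given as a 3x3 rotation matrix whose columns are the frame's x, y, z axes.
In Python, from bench import r gives the robot as it stands.
- The arm moves only by the tool step_hand, called after "Emit:" by a JSON object that holds its "api" and its "payload". Schema: {"type":"object","properties":{"motion":{"type":"array","items":{"type":"object","properties":{"jaw":{"type":"number"},"trans":{"type":"array","items":{"type":"number"},"minItems":3,"maxItems":3},"r":{"type":"array","items":{"type":"number"},"minItems":3,"maxItems":3}},"additionalProperties":false,"required":["jaw"]},"minItems":1,"maxItems":20},"grip_n":{"type":"number"},"only":{"type":"string"},"quiet":{"type":"boolean"},"lines":{"type":"string"}},"required":["motion"],"additionalProperties":false}. motion is a list of rows, 1 to 20 of them, each an object with the fields jaw (the finger opening in m), trans (a list: dx, dy, dz in shares of the most that a row can go, 1 being 62.5 mm), r (a list: a rotation vector rx, ry, rz in parts of the range, where 1.0 means 180 degrees); a field left out counts as zero (the opening has to be given); each row shifts and turns the commanded pose from where the row before left it, along the tool's axes as they then stand; what a row does not reach is not made up. A row lasts 1/8 s, in which the tool goes at most 0.0625 m and 10.7 degrees, less where a joint would pass 70% of its speed; a pose out of reach is approached as far as the arm can. The fingers move at their own pace and stop on an object; grip_n is the grip in N (left out, the last holds). Time passes only in rows, so rows that do not move let the fingers close. The tool returns the time, the measured TCP pose, the force, the opening and the grip force at its end. only (a regular expression) keeps the lines of the reply that match it, lines (a string "A,B") keeps lines A to B, and quiet returns only ok. Shift and turn numbers lie between -1 and 1, and a call with a number outside is refused. Input that does not fit is refused with a message, and nothing moves.
- r.state(): the state, without advancing time (a new reading comes with each control period).
- r.snapshot(name): name is "side" or "top" or "wrist"; returns a dict with "frame" (400x640x3 uint8, blue, green, red), "camera_matrix" (3x3 intrinsics, pixels), "k1" (the pictures are not rectified: a ray, as slopes to the right and down, at radius r is drawn at 1 + k1 r^2 times it, then the intrinsics apply), "world_from_camera" (4x4, takes a point from camera to world coordinates). Camera axes: x right, y up, looking along -z (the intrinsics and any distortion apply to the point x, -y, -z); pixel columns grow to the right and rows downward; lengths in m; the calibration is good to about 2 mm. A picture is of the moment at which its call begins. There is no depth.
- r.job_done(): hands the job in; it is judged then, once.
The state is a dict: "clock": time; "joints": joint angles; "joint_vel": joint speeds; "effort": joint torques, N m; "tool_pos": TCP position; "tcp_rot": TCP orientation; "contact_force": force on the tool from outside, world axes, zero at the start; "wrist_torque": the same for the moment, N m; "grip_width": finger opening in m; "grip_force": force on a finger pad.
Only numpy, scipy, OpenCV 4.12 (cv2) and the standard library are available. Lean on these libraries where they do the work, as an engineer would, in place of code of your own. Each camera call takes 0.05 s, during which the arm holds its last target. There are 200 camera calls.

## Working session

There is one attempt and no reset: what is moved stays moved. The work goes in short steps, Python scripts to look and compute and a tool call to move; the robot and the scene stay as the last step left them, time stands still between calls to the robot, and variables do not carry over. Pictures are saved under pics/ and viewed, at most 10 in all, crops included, and the job is handed in when it is done.

```bash
ls; mkdir -p pics
```

Run:
```python
from bench import r
import cv2,pickle
S={}
for n in ("side","top"):
    s=r.snapshot(n); S[n]=s; cv2.imwrite(f"pics/{n}0.png",s["frame"]); print(n,s["camera_matrix"].tolist() if hasattr(s["camera_matrix"],'tolist') else s["camera_matrix"],s["k1"],s["world_from_camera"])
pickle.dump(S,open("s0.pkl","wb"))
st=r.state(); print(st)
```

```text
bench.py
pics
side [[499.27491610597275, 0.0, 315.48874388321985], [0.0, 499.27491610597275, 206.59833865127936], [0.0, 0.0, 1.0]] 0.012614052408705301 [[ 0.98650847 -0.0806055   0.14249135  0.81883861]
 [ 0.16260889  0.58324576 -0.79585346 -1.36023822]
 [-0.01895731  0.80828654  0.58848406  1.13297298]
 [ 0.          0.          0.          1.        ]]
top [[393.53706354527355, 0.0, 312.7891638596231], [0.0, 393.53706354527355, 199.40985896993476], [0.0, 0.0, 1.0]] -0.004022899955301715 [[-0.09404111  0.97469677 -0.20278677  0.37087537]
 [-0.99556699 -0.09240121  0.01756064 -0.03964979]
 [-0.00162144  0.20353924  0.97906545  1.20758995]
 [ 0.          0.          0.          1.        ]]
{'clock': 0.1, 'joints': array([ 5.65898201e+01,  1.03960545e+01,  9.21282221e+01,  1.30347126e-03,
        7.75680733e+01, -1.18196451e+01]), 'joint_vel': array([-0.0571021 , -0.0455012 , -0.16279346, -0.0316418 , -0.06272775,
       -0.01318672]), 'effort': array([-5.44797615e-05, -4.45877481e+01, -3.52238095e+01, -1.47988790e-04,
        4.02849982e-03,  8.41333019e-06]), 'tool_pos': array([0.21127324, 0.53423852, 0.23847041]), 'tcp_rot': array([[-9.29835319e-01,  3.67974807e-01, -9.06054593e-04],
       [ 3.67975754e-01,  9.29834430e-01, -1.33322544e-03],
       [ 3.51887380e-04, -1.57308623e-03, -9.99998701e-01]]), 'contact_force': array([-0.50147605,  0.09928814, -0.13577538]), 'wrist_torque': array([-0.02531772,  0.01339936,  0.01477177]), 'grip_force': 0.0, 'grip_width': 0.08525813700856222}
```

View pics/side0.png

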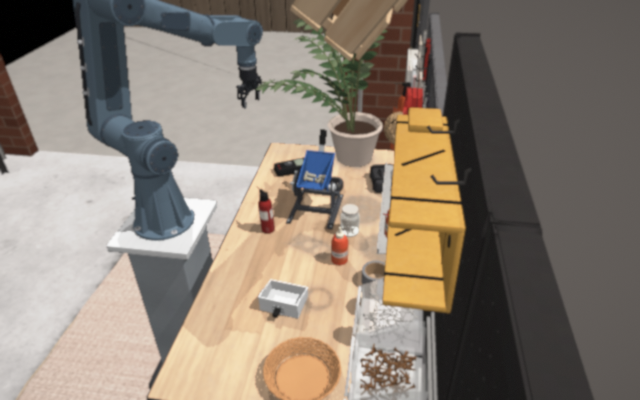

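View pics/top0.png

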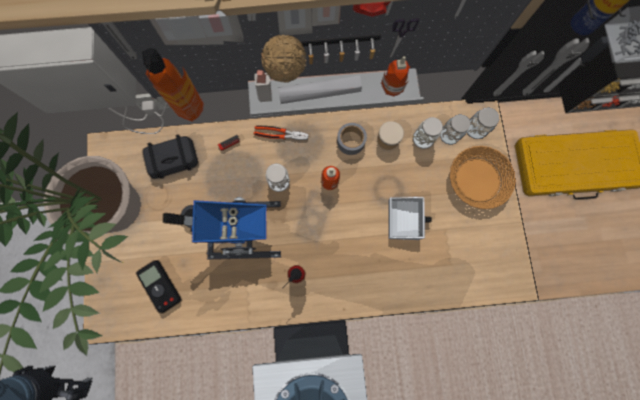

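The side picture shows the skip at (315,170), the runner ends at (292,218) and (330,225), the tray at (283,298) with its handle at (276,313). The top picture shows the skip at (230,222), the lever grip at (175,219), the runner ends at (280,204) and (280,255), the tray at (407,218) with its handle at (428,219), the glue at (331,178), the spray at (296,272), the jar at (278,178) and the tape measure at (170,157).

Create h.py:
```python
import numpy as np,cv2
def und(s,uv):
    K=np.array(s["camera_matrix"]);
    return cv2.undistortPoints(np.array(uv,float).reshape(-1,1,2),K,np.array([s["k1"],0,0,0,0.])).reshape(-1,2)
def ray(s,uv):
    n=und(s,uv);T=np.array(s["world_from_camera"])
    d=np.c_[n[:,0],-n[:,1],-np.ones(len(n))]@T[:3,:3].T
    return T[:3,3],d
def onz(s,uv,z):
    o,d=ray(s,uv); t=(np.asarray(z)-o[2])/d[:,2]; return o+d*t[:,None]
def proj(s,P):
    T=np.linalg.inv(np.array(s["world_from_camera"]));c=np.atleast_2d(P)@T[:3,:3].T+T[:3,3]
    n=np.c_[c[:,0]/-c[:,2],-c[:,1]/-c[:,2]];k=1+s["k1"]*(n**2).sum(1)
    K=np.array(s["camera_matrix"]);return n*k[:,None]*[K[0,0],K[1,1]]+K[:2,2]
```

Run:
```python
import pickle,cv2,numpy as np
from h import *
S=pickle.load(open("s0.pkl","rb"));t=S["top"];s=S["side"]
print(onz(t,[(175,219),(280,204),(280,255),(407,218),(428,219),(331,178),(296,272)],[.237,.016,.016,.05,.025,.141,.168]))
print(onz(s,[(323,133),(330,225),(292,218),(283,298),(276,313)],[.237,.016,.016,.03,.025]))
def crop(f,x,y,w,h,k): return cv2.resize(f[y:y+h,x:x+w],None,fx=k,fy=k,interpolation=cv2.INTER_CUBIC)
im=np.zeros((600,800,3),np.uint8)
a=crop(t["frame"],155,190,135,75,4);im[:300,:540]=a
a=crop(t["frame"],380,190,60,60,4);im[:240,545:785]=a
a=crop(s["frame"],270,125,85,75,4);im[300:600,:340]=a
a=crop(s["frame"],250,270,70,60,4);im[300:540,345:625]=a
a=crop(s["frame"],280,180,43,60,4);im[300:540,628:800]=a
cv2.imwrite("pics/z0.png",im)
```

```text
[[ 0.5546443   0.2900162   0.237     ]
 [ 0.61282716  0.0410633   0.016     ]
 [ 0.45710903  0.05311978  0.016     ]
 [ 0.52795696 -0.3341009   0.05      ]
 [ 0.52228266 -0.4035315   0.025     ]
 [ 0.64793062 -0.11529563  0.141     ]
 [ 0.39847218  0.00326649  0.168     ]]
[[ 0.55264654  0.32668168  0.237     ]
 [ 0.61875757  0.04599975  0.016     ]
 [ 0.47407985  0.06790383  0.016     ]
 [ 0.53091681 -0.34218231  0.03      ]
 [ 0.52211764 -0.39872153  0.025     ]]
```

View pics/z0.png

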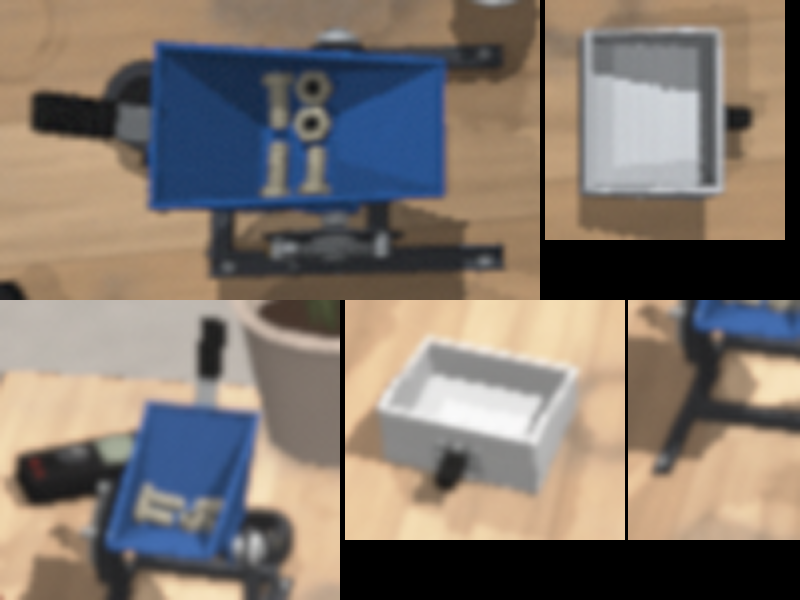

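Run:
```python
import pickle
from h import *
S=pickle.load(open("s0.pkl","rb"));t=S["top"];s=S["side"]
T=lambda p:(155+p[0]/4-.375,190+p[1]/4-.375)
q=onz(t,[T(p) for p in [(502,57),(502,257),(153,42),(148,208),(447,57),(445,198),(215,275),(500,268)]],[.016,.016,.194,.194,.152,.152,.016,.016])
print(q.round(4))
m=(q[0]+q[1])/2; rm=(q[2]+q[3])/2; lm=(q[4]+q[5])/2
ang=lambda v:np.degrees(np.arctan2(v[1],v[0]))
print("runner mid",m,"rear",rm,"lip",lm, np.linalg.norm(lm[:2]-rm[:2]),"yaws",ang(lm-rm),ang(q[7]-q[6]),ang(q[0]-q[1])-90,ang(q[2]-q[3])-90,ang(q[4]-q[5])-90, "spacing",np.linalg.norm(q[0]-q[1]))
T2=lambda p:(380+(p[0]-545)/4-.375,190+p[1]/4-.375)
w=onz(t,[T2(p) for p in [(584,30),(583,192),(722,30),(723,192),(751,118),(725,118)]],[.038,.038,.056,.056,.025,.025])
print(w.round(4)); print("tray c",w[:4].mean(0),"yaw",ang(w[0]-w[1])-90,ang(w[2]-w[3])-90,ang(w[2]+w[3]-w[0]-w[1]))
U=lambda p:(270+p[0]/4-.375,125+(p[1]-300)/4-.375)
# grip end top corners: two-view midpoint
for a,b in [((30,112),(214,320))]:
    o1,d1=ray(t,[T(a)]);o2,d2=ray(s,[U(b)])
    A=np.c_[d1[0],-d2[0]];l=np.linalg.lstsq(A,o2-o1,rcond=None)[0];print("grip end",o1+l[0]*d1[0],o2+l[1]*d2[0])
```

```text
[[0.6132 0.0406 0.016 ]
 [0.4604 0.0525 0.016 ]
 [0.6087 0.2566 0.194 ]
 [0.4997 0.2633 0.194 ]
 [0.5891 0.0689 0.152 ]
 [0.493  0.077  0.152 ]
 [0.4673 0.268  0.016 ]
 [0.4524 0.0546 0.016 ]]
runner mid [0.5368019  0.04656754 0.016     ] rear [0.55419378 0.25992555 0.194     ] lip [0.54103663 0.07296714 0.152     ] 0.18742080031164485 yaws -94.02554091071126 -93.99477612752924 -94.43092785076176 -93.54012020001844 -94.82119963480571 spacing 0.1532194984431089
[[ 0.5982 -0.293   0.038 ]
 [ 0.4761 -0.2758  0.038 ]
 [ 0.585  -0.3918  0.056 ]
 [ 0.4648 -0.3742  0.056 ]
 [ 0.521  -0.4129  0.025 ]
 [ 0.5229 -0.3933  0.025 ]]
tray c [ 0.53101582 -0.33371619  0.047     ] yaw -98.00535745360462 -98.33328597323172 -97.0894967985935
grip end [0.55688414 0.31388512 0.25879769] [0.5553652  0.31339492 0.25831725]
```

Add to h.py:
```python
from scipy.spatial.transform import Rotation as Rn
def frame(yaw,tilt=0):
    """tool down, tool y along heading yaw+90 of thing with x heading yaw; tilt: tool z leans to thing's -x"""
    a=np.radians(yaw);X=np.array([np.cos(a),np.sin(a),0]);Y=np.array([-X[1],X[0],0])
    return np.c_[-X,Y,[0,0,-1]]@Rn.from_euler('y',tilt,degrees=True).as_matrix()
def plan(p,R=None):
    from bench import r
    st=r.state();R0=np.array(st["tcp_rot"])
    print("t",st["clock"],"pos",np.round(st["tool_pos"],4),"d(tool)",np.round(R0.T@(np.array(p)-st["tool_pos"]),4),
     "rot",np.round(Rn.from_matrix(R0.T@R).as_rotvec(degrees=True),2) if R is not None else "")
```

Run:
```python
from h import *
R=frame(-98,15);print(R.round(3))
plan((.5229,-.3995,.1674+.1),R)
```

```text
[[ 0.134  0.99   0.036]
 [ 0.957 -0.139  0.256]
 [ 0.259  0.    -0.966]]
t 0.1 pos [0.2113 0.5342 0.2385] d(tool) [-0.6333 -0.7536 -0.028 ] rot [-10.09  12.75  75.93]
```

Units first: shifts go in shares of 62.5 mm and turns go in shares of 180 degrees. So -0.06 m is -0.96, -0.042 m is -0.672.

Emit:
{"api": "step_hand", "payload": {"motion": [{"jaw":0.085,"trans":[0,0,-0.96]},{"jaw":0.085,"trans":[0,0,-0.96]},{"jaw":0.085,"trans":[-0.56,-0.672,0]},{"jaw":0.085,"trans":[-0.56,-0.672,0]},{"jaw":0.085,"trans":[-0.56,-0.672,0]},{"jaw":0.085,"trans":[-0.56,-0.672,0]},{"jaw":0.085,"trans":[-0.56,-0.672,0]},{"jaw":0.085,"trans":[-0.56,-0.672,0]},{"jaw":0.085,"trans":[-0.56,-0.672,0]},{"jaw":0.085,"trans":[-0.56,-0.672,0]},{"jaw":0.085,"trans":[-0.56,-0.672,0]},{"jaw":0.085,"trans":[-0.56,-0.672,0]},{"jaw":0.085,"trans":[-0.56,-0.672,0]},{"jaw":0.085,"trans":[-0.56,-0.672,0]},{"jaw":0.085,"trans":[-0.56,-0.672,0]},{"jaw":0.085,"trans":[-0.56,-0.672,0]},{"jaw":0.085,"trans":[-0.56,-0.672,0]},{"jaw":0.085,"trans":[-0.56,-0.672,0]},{"jaw":0.085,"trans":[-0.56,-0.672,0]},{"jaw":0.085,"trans":[-0.56,-0.672,0]}]}}

```text
clock: 2.6
tool_pos: [0.5194, -0.4017, 0.3586]
tcp_rot: [[-0.93, 0.368, -0.001], [0.368, 0.93, 0.001], [0.001, 0.001, -1.0]]
contact_force: [-0.0, -0.0, -0.5]
grip_width: 0.0849
grip_force: 0.0
```

Emit:
{"api": "step_hand", "payload": {"motion": [{"jaw":0.085,"r":[-0.007,0.0088,0.0527]},{"jaw":0.085,"r":[-0.007,0.0088,0.0527]},{"jaw":0.085,"r":[-0.007,0.0088,0.0527]},{"jaw":0.085,"r":[-0.007,0.0088,0.0527]},{"jaw":0.085,"r":[-0.007,0.0088,0.0527]},{"jaw":0.085,"r":[-0.007,0.0088,0.0527]},{"jaw":0.085,"r":[-0.007,0.0088,0.0527]},{"jaw":0.085,"r":[-0.007,0.0088,0.0527]},{"jaw":0.06}]}}

```text
clock: 3.72
tool_pos: [0.5187, -0.4004, 0.3584]
tcp_rot: [[0.134, 0.99, 0.036], [0.956, -0.138, 0.258], [0.261, -0.0, -0.965]]
contact_force: [-0.0, 0.5, 0.6]
grip_width: 0.0695
grip_force: 0.0
```

Run:
```python
from h import *
plan((.5229,-.3995,.1674),frame(-98,15))
from bench import r; print(r.state()["joints"])
```

```text
t 3.725 pos [ 0.5187 -0.4004  0.3584] d(tool) [-0.0483  0.0041  0.1848] rot [-0.01 -0.11  0.04]
[-53.14994945  22.92791676  64.0716383   10.89190971 103.60395433
 -43.61124125]
```

Converted, 0.06 m is 0.96, 0.02 m is 0.32.

Emit:
{"api": "step_hand", "payload": {"motion": [{"jaw":0.06,"trans":[-0.256,0.016,0.96]},{"jaw":0.06,"trans":[-0.256,0.032,0.96]},{"jaw":0.06,"trans":[-0.08,0.016,0.32]},{"jaw":0.06}]}}

```text
clock: 4.22
tool_pos: [0.5233, -0.3995, 0.2138]
tcp_rot: [[0.132, 0.991, 0.035], [0.956, -0.137, 0.259], [0.261, -0.001, -0.965]]
contact_force: [0.2, 0.1, 1.3]
grip_width: 0.06
grip_force: 0.0
```

Run:
```python
from h import *
from bench import r
w=r.snapshot("wrist"); t=r.snapshot("top"); s=r.snapshot("side")
import pickle;pickle.dump((w,t,s),open("s1.pkl","wb"))
cv2.imwrite("pics/w1.png",w["frame"])
print(proj(w,[(.5229,-.4023,.033),(.532,-.335,.003)]), w["world_from_camera"])
plan((.5229,-.3995,.0174),frame(-98,15))
```

```text
[[325.27573252 233.60496013]
 [325.21394403 170.88823937]] [[ 9.90725805e-01  1.35851976e-01  2.57287727e-03  5.28534904e-01]
 [-1.35876075e-01  9.90509057e-01  2.07244036e-02 -3.66225204e-01]
 [ 2.66992954e-04 -2.08817939e-02  9.99781916e-01  3.61118024e-01]
 [ 0.00000000e+00  0.00000000e+00  0.00000000e+00  1.00000000e+00]]
t 4.375 pos [ 0.5245 -0.4013  0.2179] d(tool) [-0.0498 -0.0028  0.1942] rot [0.25 0.15 0.13]
```

View pics/w1.png

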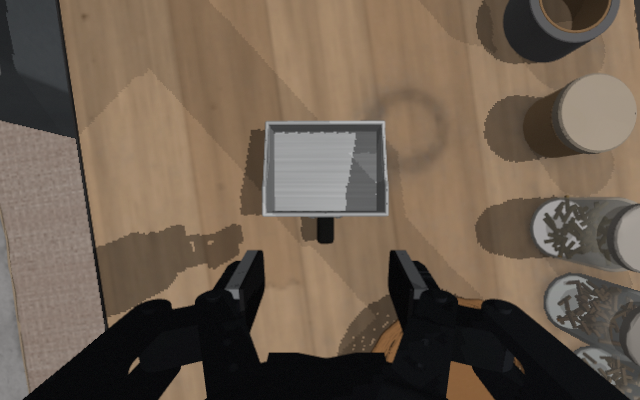

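The wrist picture shows the tray corners at (266,122), (385,122), (263,215), (388,214), and its handle spanning (317..333, 216..243), close to the prediction.

Run:
```python
import pickle
from h import *
w=pickle.load(open("s1.pkl","rb"))[0]
q=onz(w,[(325.3,243),(266,122),(385,122),(263,215),(388,214)],[.033,.038,.038,.056,.056]);print(q.round(4),q[1:].mean(0))
for a,b in((1,2),(3,4)):
    v=q[b]-q[a];print(np.degrees(np.arctan2(v[1],v[0])))
```

```text
[[ 0.5216 -0.412   0.033 ]
 [ 0.4786 -0.2805  0.038 ]
 [ 0.5989 -0.297   0.038 ]
 [ 0.466  -0.3737  0.056 ]
 [ 0.5861 -0.3892  0.056 ]] [ 0.53237712 -0.33508837  0.047     ]
-7.805974221488406
-7.35126451265605
```

Converted, 0.05 m is 0.8, -0.0125 m is -0.2.

Emit:
{"api": "step_hand", "payload": {"motion": [{"jaw":0.06,"trans":[-0.2,-0.0064,0.8]},{"jaw":0.06,"trans":[-0.2,-0.0064,0.8]},{"jaw":0.06,"trans":[-0.2,-0.0064,0.72]},{"jaw":0.06,"trans":[-0.2,-0.0064,0.72]},{"jaw":0.06},{"jaw":0.06}]}}

```text
clock: 5.12
tool_pos: [0.5237, -0.4006, 0.0213]
tcp_rot: [[0.133, 0.99, 0.04], [0.957, -0.139, 0.254], [0.257, 0.004, -0.966]]
contact_force: [0.1, -0.1, -0.2]
grip_width: 0.0598
grip_force: 0.0
```

Run:
```python
from h import *
plan((.5229,-.3995,.0174),frame(-97.8,15))
```

```text
t 5.125 pos [ 0.5237 -0.4006  0.0213] d(tool) [-0.     -0.0009  0.004 ] rot [ 0.29  0.12 -0.11]
```

Converted, 0.003 m is 0.048, -0.001 m is -0.016.

Emit:
{"api": "step_hand", "payload": {"motion": [{"jaw":0.06,"trans":[0,-0.016,0.048]},{"jaw":0.01},{"jaw":0.01},{"jaw":0.01},{"jaw":0.01},{"jaw":0.01}], "grip_n": 40}}

```text
clock: 5.88
tool_pos: [0.5216, -0.3983, 0.016]
tcp_rot: [[0.134, 0.99, 0.038], [0.956, -0.139, 0.257], [0.259, 0.002, -0.966]]
contact_force: [-0.8, -0.3, 5.8]
grip_width: 0.0176
grip_force: 40.1
```

Run:
```python
from h import *
yaw=-94;X=np.array([np.cos(np.radians(yaw)),np.sin(np.radians(yaw)),0]);O=np.array([.546,.156,0])
from bench import r
p=np.array(r.state()["tool_pos"]); rel=p-np.array([.5324,-.3351,0])
a=np.radians(3.8);Rz=np.array([[np.cos(a),-np.sin(a),0],[np.sin(a),np.cos(a),0],[0,0,1]])
print("rel",rel)
for sx in (.20,.13,.071):
    print(sx); plan(O+X*sx+Rz@rel,frame(-94,15)); print(O+X*sx+Rz@rel)
```

```text
rel [-0.01081476 -0.063166    0.01595136]
0.2
t 5.875 pos [ 0.5216 -0.3983  0.016 ] d(tool) [ 0.2789 -0.0366  0.0748] rot [ 1.13 -0.02 -3.82]
[ 0.52544398 -0.10725667  0.01595136]
0.13
t 5.875 pos [ 0.5216 -0.3983  0.016 ] d(tool) [ 0.3463 -0.0415  0.0929] rot [ 1.13 -0.02 -3.82]
[ 0.53032693 -0.03742719  0.01595136]
0.071
t 5.875 pos [ 0.5216 -0.3983  0.016 ] d(tool) [ 0.4032 -0.0456  0.1082] rot [ 1.13 -0.02 -3.82]
[0.53444256 0.02142909 0.01595136]
```

Converted, 0.04 m is 0.64, 0.02 m is 0.32, 0.57 degrees / 180 = 0.0032.

Emit:
{"api": "step_hand", "payload": {"motion": [{"jaw":0.01,"trans":[0.32,-0.0416,0.0848]},{"jaw":0.01,"trans":[0.64,-0.0832,0.1712]},{"jaw":0.01,"trans":[0.64,-0.0832,0.1712]},{"jaw":0.01,"trans":[0.64,-0.0832,0.1712]},{"jaw":0.01,"trans":[0.64,-0.0832,0.1712]},{"jaw":0.01,"trans":[0.64,-0.0832,0.1712]},{"jaw":0.01,"trans":[0.64,-0.0832,0.1712]},{"jaw":0.01,"trans":[0.288,-0.04,0.0768]},{"jaw":0.01,"r":[0.0032,0,-0.0106]},{"jaw":0.01,"r":[0.0031,0,-0.0106]},{"jaw":0.01},{"jaw":0.01}]}}

```text
clock: 7.38
tool_pos: [0.5257, -0.1084, 0.0158]
tcp_rot: [[0.068, 0.998, 0.018], [0.963, -0.07, 0.26], [0.261, -0.001, -0.965]]
contact_force: [1.5, 3.7, 6.0]
grip_width: 0.0172
grip_force: 40.1
```

Run:
```python
from h import *
from bench import r
import pickle
w=r.snapshot("wrist");t=r.snapshot("top");s=r.snapshot("side");pickle.dump((w,t,s),open("s2.pkl","wb"))
plan((.52544,-.10726,.016),frame(-94,15))
im=np.zeros((600,800,3),np.uint8)
im[:400,:640]=w["frame"]
c=t["frame"][190:267,240:360];im[400:600,:312]=cv2.resize(c,(312,200))
c=s["frame"][170:270,270:370];im[400:600,320:520]=cv2.resize(c,(200,200))
cv2.imwrite("pics/z2.png",im)
```

```text
t 7.525 pos [ 0.5257 -0.1084  0.0158] d(tool) [ 0.0011 -0.0003  0.0001] rot [-0.02 -0.12 -0.05]
```

View pics/z2.png

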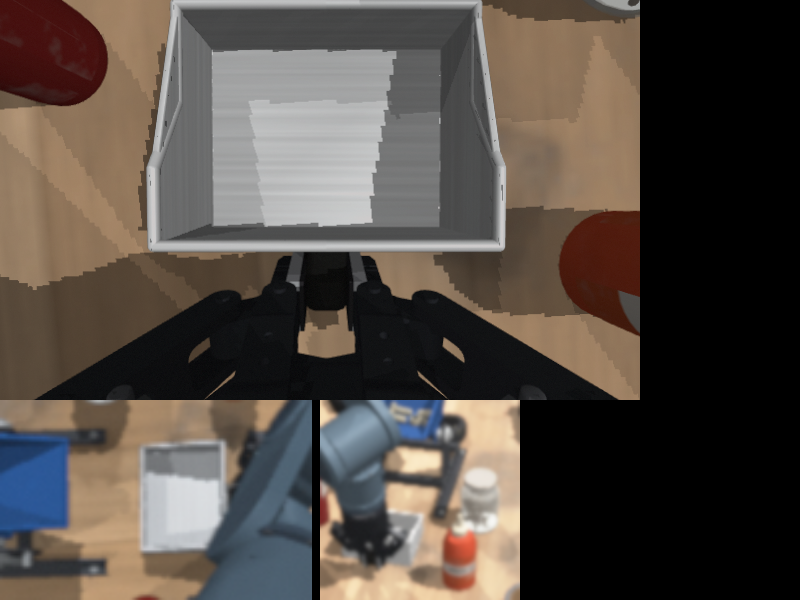

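The tray is squarely held; in the composite its back corners are at (141,445) and (141,552), the runner tips at (105,436) and (105,567).

Run:
```python
import pickle
from h import *
w,t,s=pickle.load(open("s2.pkl","rb"))
T=lambda p:(240+p[0]/2.6-.3,190+(p[1]-400)/2.6-.3)
q=onz(t,[T(p) for p in [(141,446),(141,552),(105,436),(105,567)]],[.038,.038,.016,.016])
c=onz(w,[(172,4),(482,4),(150,247),(504,247)],[.038,.038,.056,.056]);print(c.round(4),c.mean(0))
for v in(c[1]-c[0],c[3]-c[2]):print("yaw",np.degrees(np.arctan2(v[1],v[0]))-90)
yaw=np.radians(-94);X=np.array([np.cos(yaw),np.sin(yaw)]);Y=np.array([-X[1],X[0]]);O=np.array([.546,.156])
for p in list(q)+[c.mean(0)]: print(X@(p[:2]-O),Y@(p[:2]-O))
plan((.52544+.0698*.08,-.10726+.9976*.08,.016),frame(-94,15))
```

```text
[[ 0.4735  0.0057  0.038 ]
 [ 0.5953 -0.0027  0.038 ]
 [ 0.4676 -0.0872  0.056 ]
 [ 0.5883 -0.0956  0.056 ]] [ 0.53116178 -0.04493462  0.047     ]
yaw -93.96004268528674
yaw -93.97354648637665
0.15382426471153526 0.05883992841410211
0.15202741265605194 -0.06388418576993515
0.11026680726579223 0.07610292634626142
0.10910865718762792 -0.07831321804673294
0.20148021601781993 -0.0007855874300417801
t 7.525 pos [ 0.5257 -0.1084  0.0158] d(tool) [ 0.0783 -0.0004  0.021 ] rot [-0.02 -0.12 -0.05]
```

Converted, 0.0193 m is 0.3088, 0.0052 m is 0.0832.

Emit:
{"api": "step_hand", "payload": {"motion": [{"jaw":0.01,"trans":[0.3088,0,0.0832]},{"jaw":0.01,"trans":[0.3088,0,0.0832]},{"jaw":0.01,"trans":[0.3088,0,0.0832]},{"jaw":0.01,"trans":[0.3088,0,0.0832]},{"jaw":0.01,"trans":[0.3088,0,0.0832]},{"jaw":0.01}]}}

```text
clock: 8.28
tool_pos: [0.5331, -0.0079, 0.0159]
tcp_rot: [[0.067, 0.998, 0.019], [0.963, -0.07, 0.26], [0.26, 0.001, -0.966]]
contact_force: [3.0, 4.4, 3.2]
grip_width: 0.0171
grip_force: 39.9
```

Emit:
{"api": "step_hand", "payload": {"motion": [{"jaw":0.01,"trans":[0.1552,0,0.0416]},{"jaw":0.01,"trans":[0.1552,0,0.0416]},{"jaw":0.01,"trans":[0.0928,0,0.024]},{"jaw":0.01},{"jaw":0.01}]}}

```text
clock: 8.9
tool_pos: [0.5351, 0.0163, 0.0159]
tcp_rot: [[0.068, 0.997, 0.019], [0.963, -0.071, 0.258], [0.259, 0.001, -0.966]]
contact_force: [1.5, -1.0, 5.8]
grip_width: 0.0172
grip_force: 40.2
```

Emit:
{"api": "step_hand", "payload": {"motion": [{"jaw":0.01,"trans":[0.0464,0,0.0128]},{"jaw":0.01,"trans":[0.0464,0,0.0128]},{"jaw":0.01},{"jaw":0.01}]}}

```text
clock: 9.4
tool_pos: [0.5359, 0.021, 0.0159]
tcp_rot: [[0.068, 0.997, 0.02], [0.964, -0.071, 0.256], [0.257, 0.002, -0.966]]
contact_force: [1.0, -7.9, 4.8]
grip_width: 0.0173
grip_force: 40.4
```

Converted, 0.0019 m is 0.0304, 0.0005 m is 0.008.

Emit:
{"api": "step_hand", "payload": {"motion": [{"jaw":0.01,"trans":[0.0304,0,0.008]},{"jaw":0.01},{"jaw":0.01}]}}

```text
clock: 9.78
tool_pos: [0.5361, 0.021, 0.0159]
tcp_rot: [[0.068, 0.998, 0.02], [0.965, -0.07, 0.253], [0.254, 0.002, -0.967]]
contact_force: [-1.7, -14.8, 6.2]
grip_width: 0.0172
grip_force: 40.8
```

Run:
```python
from bench import r;import cv2,numpy as np,pickle
w=r.snapshot("wrist");pickle.dump(w,open("s3.pkl","wb"));cv2.imwrite("pics/w3.png",w["frame"])
```

```text
(no output)
```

View pics/w3.png

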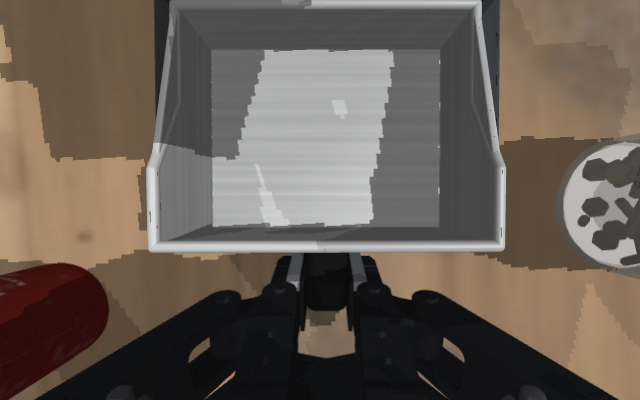

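Tray is home between the runners (back wall at the top of the picture, runners flanking at columns 160 and 490), and force has risen without motion. Release and retreat.

Converted, -0.06 m is -0.96, -0.04 m is -0.64, -7.5 degrees / 180 = -0.0417.

Emit:
{"api": "step_hand", "payload": {"motion": [{"jaw":0.01,"trans":[-0.048,0,-0.0128]},{"jaw":0.045},{"jaw":0.045},{"jaw":0.045},{"jaw":0.045,"trans":[0,0,-0.32]},{"jaw":0.045,"trans":[0,0,-0.64]},{"jaw":0.045,"trans":[0,0,-0.96]},{"jaw":0.05,"trans":[0,0,-0.96]},{"jaw":0.05,"trans":[0,0,-0.96]},{"jaw":0.05,"trans":[0,0,-0.96]},{"jaw":0.05,"trans":[0,0,-0.96]},{"jaw":0.05,"r":[0,-0.0417,0]},{"jaw":0.05,"r":[0,-0.0417,0]}]}}

```text
clock: 11.45
tool_pos: [0.5284, -0.0715, 0.3643]
tcp_rot: [[0.072, 0.997, 0.001], [0.997, -0.072, -0.004], [-0.003, 0.001, -1.0]]
contact_force: [-1.1, 0.3, -0.8]
grip_width: 0.0498
grip_force: 0.0
```

Run:
```python
from h import *
plan((.5557,.2947,.37),frame(-94,0))
```

```text
t 11.45 pos [ 0.5284 -0.0715  0.3643] d(tool) [ 0.3671  0.0011 -0.007 ] rot [ 0.06  0.2  -0.1 ]
```

Converted, 0.06 m is 0.96, 0.05 m is 0.8.

Emit:
{"api": "step_hand", "payload": {"motion": [{"jaw":0.05,"trans":[0.8,0,-0.016]},{"jaw":0.05,"trans":[0.96,0,-0.016]},{"jaw":0.05,"trans":[0.96,0,-0.016]},{"jaw":0.05,"trans":[0.96,0,-0.016]},{"jaw":0.05,"trans":[0.96,0.016,-0.016]},{"jaw":0.05,"trans":[0.8,0,-0.016]},{"jaw":0.05,"trans":[0.432,0,0]},{"jaw":0.05},{"jaw":0.05}]}}

```text
clock: 12.58
tool_pos: [0.5547, 0.2949, 0.3692]
tcp_rot: [[0.07, 0.998, -0.002], [0.998, -0.07, 0.0], [0.0, -0.002, -1.0]]
contact_force: [-0.1, -0.1, -0.1]
grip_width: 0.0502
grip_force: 0.0
```

Run:
```python
from h import *
from bench import r
import pickle
w=r.snapshot("wrist");t=r.snapshot("top");s=r.snapshot("side");pickle.dump((w,t,s),open("s4.pkl","wb"))
plan((.5557,.2947,.37),frame(-94,0));print(proj(w,[(.5557,.2947,.237),(.5557,.311,.261)]))
im=np.zeros((400,800,3),np.uint8);im[:,:480]=w["frame"][:,80:560]
im[:200,500:740]=cv2.resize(s["frame"][100:225,250:400],(240,200));im[200:400,480:800]=cv2.resize(t["frame"][170:270,150:310],(320,200));cv2.imwrite("pics/z4.png",im)
```

```text
t 12.725 pos [0.5551 0.2943 0.3697] d(tool) [ 0.0004  0.0006 -0.0003] rot [-0.05 -0.05 -0.1 ]
[[326.45025253 198.09697141]
 [325.04269274 186.01876892]]
```

View pics/z4.png

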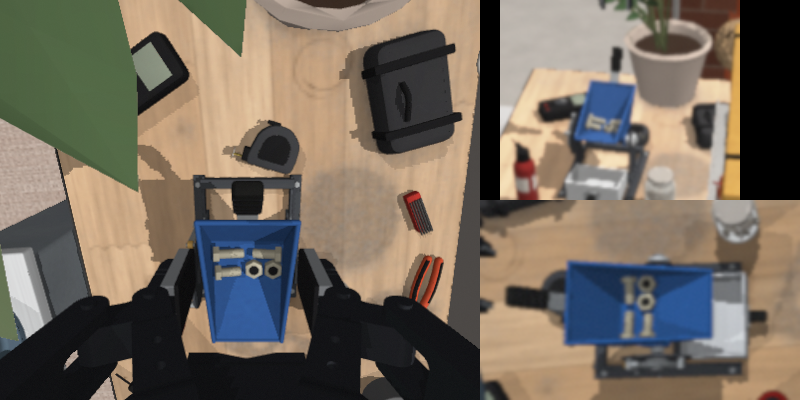

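The wrist view shows the black lever grip at about (247,195) in the composite, as predicted; the tray sits home under the lip. Descend and grip.

Emit:
{"api": "step_hand", "payload": {"motion": [{"jaw":0.05,"trans":[0,0,0.8]},{"jaw":0.05,"trans":[0,0.008,0.8]},{"jaw":0.05,"trans":[0,0,0.544]},{"jaw":0.05,"trans":[0,0,0.16]},{"jaw":0.05}], "grip_n": 40}}

```text
clock: 13.35
tool_pos: [0.5556, 0.2951, 0.2261]
tcp_rot: [[0.071, 0.997, -0.001], [0.997, -0.071, 0.001], [0.001, -0.001, -1.0]]
contact_force: [0.2, 0.4, 0.3]
grip_width: 0.0498
grip_force: 0.0
```

Emit:
{"api": "step_hand", "payload": {"motion": [{"jaw":0.02},{"jaw":0.02},{"jaw":0.02},{"jaw":0.02}], "grip_n": 40}}

```text
clock: 13.85
tool_pos: [0.5555, 0.2959, 0.2281]
tcp_rot: [[0.07, 0.998, 0.001], [0.998, -0.07, 0.002], [0.002, 0.001, -1.0]]
contact_force: [-4.1, -1.0, 6.3]
grip_width: 0.0252
grip_force: 40.1
```

Run:
```python
from h import *
yaw=np.radians(-94);X=np.array([np.cos(yaw),np.sin(yaw),0]);O=np.array([.546,.156,.110])
from bench import r
st=r.state();p=np.array(st["tool_pos"])+[0,0,.011];d=p-O;print("stand x",X@d,"z",d[2],np.hypot(X@d,d[2]),st["joints"])
def G(q): a=np.radians(-47.6)+q; return np.array([.188*np.sin(a),.188*np.cos(a)])
for q in np.arange(0,1.4,.2):
    d=G(q+.2)-G(q); print(round(q+.2,1),"tool dx",(-d[0]).round(4),"dz",(-d[1]).round(4))
```

```text
stand x -0.1401919533715492 z 0.12912882825542915 0.19059915549852455 [1.72124874e+01 1.76416657e+01 8.45190821e+01 8.04547338e-02
 7.77551550e+01 2.11924660e+01]
0.2 tool dx -0.028 dz -0.0251
0.4 tool dx -0.0324 dz -0.019
0.6 tool dx -0.0355 dz -0.0122
0.8 tool dx -0.0372 dz -0.0049
1.0 tool dx -0.0374 dz 0.0026
1.2 tool dx -0.0362 dz 0.01
1.4 tool dx -0.0335 dz 0.017
```

Converted, -0.0072 m is -0.1152, -0.0071 m is -0.1136.

Emit:
{"api": "step_hand", "payload": {"motion": [{"jaw":0.02,"trans":[-0.1088,0,-0.104]},{"jaw":0.02,"trans":[-0.112,0,-0.1008]},{"jaw":0.02,"trans":[-0.1136,0,-0.0992]},{"jaw":0.02,"trans":[-0.1152,0,-0.096]},{"jaw":0.02}]}}

```text
clock: 14.48
tool_pos: [0.5536, 0.268, 0.252]
tcp_rot: [[0.07, 0.998, 0.001], [0.998, -0.07, 0.003], [0.003, 0.001, -1.0]]
contact_force: [-2.2, 6.0, 1.7]
grip_width: 0.0253
grip_force: 40.9
```

Emit:
{"api": "step_hand", "payload": {"motion": [{"jaw":0.02,"trans":[-0.1264,0,-0.08]},{"jaw":0.02,"trans":[-0.128,0,-0.0784]},{"jaw":0.02,"trans":[-0.1312,0,-0.0736]},{"jaw":0.02,"trans":[-0.1328,0,-0.072]},{"jaw":0.02}]}}

```text
clock: 15.1
tool_pos: [0.5514, 0.2344, 0.2708]
tcp_rot: [[0.071, 0.997, 0.0], [0.997, -0.071, 0.0], [0.0, 0.0, -1.0]]
contact_force: [-2.6, 0.6, 7.1]
grip_width: 0.0255
grip_force: 42.0
```

Run:
```python
from h import *
plan((0,0,0),frame(-94,0))
```

```text
t 15.1 pos [0.5514 0.2344 0.2708] d(tool) [-0.273  -0.5335  0.2705] rot [ 0.02 -0.03 -0.06]
```

Converted, -0.0125 m is -0.2, -0.0124 m is -0.1984.

Emit:
{"api": "step_hand", "payload": {"motion": [{"jaw":0.02,"trans":[-0.1872,0,-0.0768]},{"jaw":0.02,"trans":[-0.1888,0,-0.0656]},{"jaw":0.02,"trans":[-0.192,0,-0.0528]},{"jaw":0.02,"trans":[-0.1968,0,-0.04]},{"jaw":0.02,"trans":[-0.1984,0,-0.0256]},{"jaw":0.02,"trans":[-0.2,0,-0.0128]},{"jaw":0.02,"trans":[-0.2,0,0]},{"jaw":0.02,"trans":[-0.2,0,0.0144]},{"jaw":0.02,"trans":[-0.1984,0,0.0272]},{"jaw":0.02,"trans":[-0.1968,0,0.04]},{"jaw":0.02,"trans":[-0.1936,0,0.0528]},{"jaw":0.02,"trans":[-0.1888,0,0.0672]},{"jaw":0.02}]}}

```text
clock: 16.73
tool_pos: [0.5413, 0.0874, 0.2737]
tcp_rot: [[0.072, 0.997, 0.0], [0.997, -0.072, -0.0], [-0.0, 0.0, -1.0]]
contact_force: [5.9, -1.1, 2.8]
grip_width: 0.0253
grip_force: 44.0
```

Emit:
{"api": "step_hand", "payload": {"motion": [{"jaw":0.02,"trans":[-0.1376,0,0.0608]},{"jaw":0.02,"trans":[-0.1344,0,0.0672]},{"jaw":0.02,"trans":[-0.1328,0,0.0736]},{"jaw":0.02,"trans":[-0.064,0,0.0384]},{"jaw":0.02},{"jaw":0.02},{"jaw":0.02},{"jaw":0.02},{"jaw":0.02},{"jaw":0.02},{"jaw":0.02},{"jaw":0.02}]}}

```text
clock: 18.23
tool_pos: [0.5394, 0.0585, 0.2593]
tcp_rot: [[0.071, 0.997, 0.001], [0.997, -0.071, -0.001], [-0.001, 0.001, -1.0]]
contact_force: [5.1, -2.2, 4.3]
grip_width: 0.0255
grip_force: 45.0
```

Run:
```python
from h import *
from bench import r
import pickle
t=r.snapshot("top");s=r.snapshot("side");w=r.snapshot("wrist")
pickle.dump((w,t,s),open("s5.pkl","wb"))
im=np.zeros((560,800,3),np.uint8)
im[:250,:300]=cv2.resize(s["frame"][125:225,260:380],(300,250),interpolation=2);im[250:500,:400]=cv2.resize(t["frame"][170:270,190:350],(400,250),interpolation=2)
im[:400,400:]=w["frame"][:,120:520];cv2.imwrite("pics/z5.png",im)
```

```text
(no output)
```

View pics/z5.png

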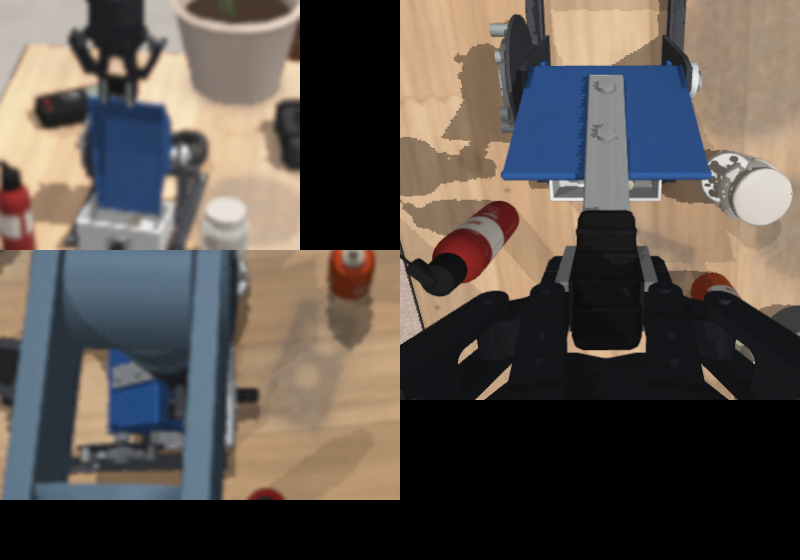

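The side crop shows the skip tipped with its inside empty; the wrist view shows the handle still well gripped and the tray in place. Now return along the same arc.

Units first: shifts go in shares of 62.5 mm and turns go in shares of 180 degrees. So 0.0125 m is 0.2, 0.0124 m is 0.1984.

Emit:
{"api": "step_hand", "payload": {"motion": [{"jaw":0.02,"trans":[0.064,0,-0.0384]},{"jaw":0.02,"trans":[0.1328,0,-0.0736]},{"jaw":0.02,"trans":[0.1344,0,-0.0672]},{"jaw":0.02,"trans":[0.1376,0,-0.0608]},{"jaw":0.02,"trans":[0.1888,0,-0.0672]},{"jaw":0.02,"trans":[0.1936,0,-0.0528]},{"jaw":0.02,"trans":[0.1968,0,-0.04]},{"jaw":0.02,"trans":[0.1984,0,-0.0272]},{"jaw":0.02,"trans":[0.2,0,-0.0144]},{"jaw":0.02,"trans":[0.2,0,0]},{"jaw":0.02,"trans":[0.2,0,0.0128]},{"jaw":0.02,"trans":[0.1984,0,0.0256]},{"jaw":0.02,"trans":[0.1968,0,0.04]},{"jaw":0.02,"trans":[0.192,0,0.0528]},{"jaw":0.02,"trans":[0.1888,0,0.0656]},{"jaw":0.02,"trans":[0.1872,0,0.0768]},{"jaw":0.02}]}}

```text
clock: 20.5
tool_pos: [0.5512, 0.2345, 0.2685]
tcp_rot: [[0.07, 0.998, -0.001], [0.998, -0.07, -0.001], [-0.001, -0.001, -1.0]]
contact_force: [5.7, -3.1, 0.7]
grip_width: 0.0256
grip_force: 41.3
```

Run:
```python
from h import *
from bench import r
s=r.snapshot("side");t=r.snapshot("top")
im=np.zeros((600,800,3),np.uint8);im[:,:800]=0
im[:600,:480]=cv2.resize(s["frame"][125:225,285:365],(480,600),interpolation=2)
im[:300,480:800]=cv2.resize(t["frame"][190:265,220:300],(320,300),interpolation=2);cv2.imwrite("pics/z6.png",im)
```

```text
(no output)
```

View pics/z6.png

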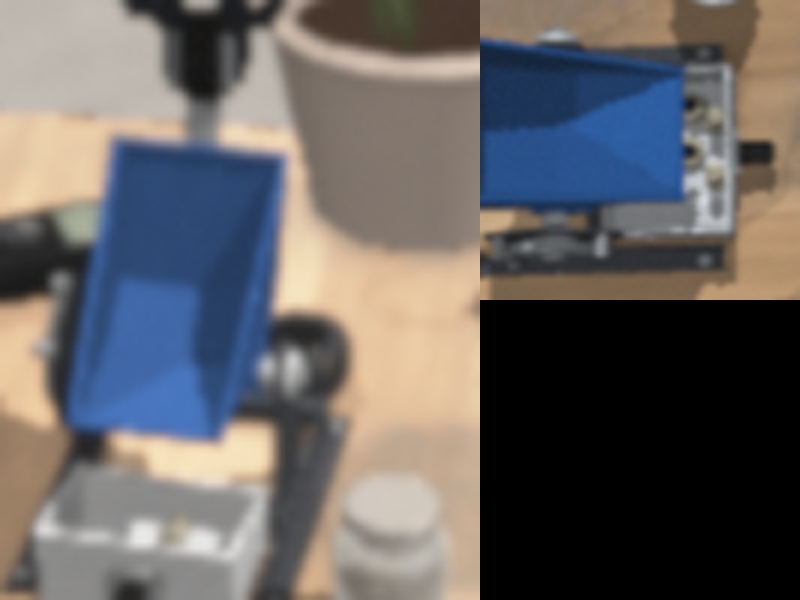

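The skip is empty and the hardware shows in the tray at (690..715, 105..180). Now ease back through the detent.

Converted, 0.0042 m is 0.0672, 0.0041 m is 0.0656.

Emit:
{"api": "step_hand", "payload": {"motion": [{"jaw":0.02,"trans":[0.0672,0,0.0352]},{"jaw":0.02,"trans":[0.0656,0,0.0368]},{"jaw":0.02,"trans":[0.0656,0,0.0368]},{"jaw":0.02,"trans":[0.0656,0,0.0368]},{"jaw":0.02,"trans":[0.064,0,0.0384]},{"jaw":0.02,"trans":[0.064,0,0.04]},{"jaw":0.02,"trans":[0.064,0,0.04]},{"jaw":0.02,"trans":[0.0624,0,0.04]},{"jaw":0.02}]}}

```text
clock: 21.72
tool_pos: [0.5534, 0.2673, 0.2495]
tcp_rot: [[0.07, 0.998, -0.001], [0.998, -0.07, 0.0], [-0.0, -0.001, -1.0]]
contact_force: [7.1, -1.3, -1.1]
grip_width: 0.0255
grip_force: 40.6
```

Emit:
{"api": "step_hand", "payload": {"motion": [{"jaw":0.02,"trans":[0.0576,0,0.048]},{"jaw":0.02,"trans":[0.0576,0,0.048]},{"jaw":0.02,"trans":[0.0576,0,0.0496]},{"jaw":0.02,"trans":[0.056,0,0.0496]},{"jaw":0.02,"trans":[0.056,0,0.0496]},{"jaw":0.02,"trans":[0.056,0,0.0512]},{"jaw":0.02,"trans":[0.0544,0,0.0512]},{"jaw":0.02,"trans":[0.0544,0,0.0528]},{"jaw":0.02},{"jaw":0.02}]}}

```text
clock: 22.98
tool_pos: [0.5553, 0.2936, 0.2263]
tcp_rot: [[0.071, 0.998, -0.001], [0.998, -0.071, -0.003], [-0.003, -0.001, -1.0]]
contact_force: [-0.4, -10.6, 8.9]
grip_width: 0.0256
grip_force: 41.0
```

Converted, 0.0014 m is 0.0224.

Emit:
{"api": "step_hand", "payload": {"motion": [{"jaw":0.02,"trans":[0.0224,0,0.0224]},{"jaw":0.02},{"jaw":0.02}]}}

```text
clock: 23.35
tool_pos: [0.5553, 0.2936, 0.2263]
tcp_rot: [[0.071, 0.997, -0.001], [0.997, -0.071, -0.005], [-0.005, -0.001, -1.0]]
contact_force: [-5.3, -16.0, 16.5]
grip_width: 0.0255
grip_force: 42.0
```

Emit:
{"api": "step_hand", "payload": {"motion": [{"jaw":0.02,"trans":[-0.0192,0,-0.0192]},{"jaw":0.02,"trans":[-0.0192,0,-0.0192]},{"jaw":0.055},{"jaw":0.055},{"jaw":0.055},{"jaw":0.055},{"jaw":0.055,"trans":[0,0,-0.16]},{"jaw":0.055,"trans":[0,0,-0.48]},{"jaw":0.055,"trans":[0,0,-0.96]},{"jaw":0.055,"trans":[0,0,-0.96]},{"jaw":0.055},{"jaw":0.055}]}}

```text
clock: 24.85
tool_pos: [0.5553, 0.2944, 0.3871]
tcp_rot: [[0.07, 0.998, -0.0], [0.998, -0.07, 0.001], [0.001, -0.0, -1.0]]
contact_force: [-0.1, -0.3, -1.3]
grip_width: 0.055
grip_force: 0.0
```

Run:
```python
from h import *
from bench import r
import pickle
w0,t0,s0=pickle.load(open("s4.pkl","rb"))
w=r.snapshot("wrist");t=r.snapshot("top");s=r.snapshot("side")
im=np.zeros((600,800,3),np.uint8);im[:400,:400]=w["frame"][:,120:520]
im[:300,400:800]=cv2.resize(t["frame"][180:270,180:300],(400,300),interpolation=2)
im[300:600,400:640]=cv2.resize(s["frame"][125:225,285:365],(240,300),interpolation=2)
im[400:600,:400]=cv2.resize(w0["frame"][:,120:520],(400,400))[100:300];cv2.imwrite("pics/z7.png",im)
f=lambda x:[np.mean(np.nonzero((x["frame"][...,0].astype(int)-x["frame"][...,2]>50))[i]) for i in(0,1)]
print(f(t0),f(t),f(s0),f(s))
```

```text
[np.float64(222.35227272727272), np.float64(228.15384615384616)] [np.float64(222.16850220264317), np.float64(228.3157121879589)] [np.float64(169.2046204620462), np.float64(315.7315731573157)] [np.float64(170.58620689655172), np.float64(315.3212341197822)]
```

View pics/z7.png

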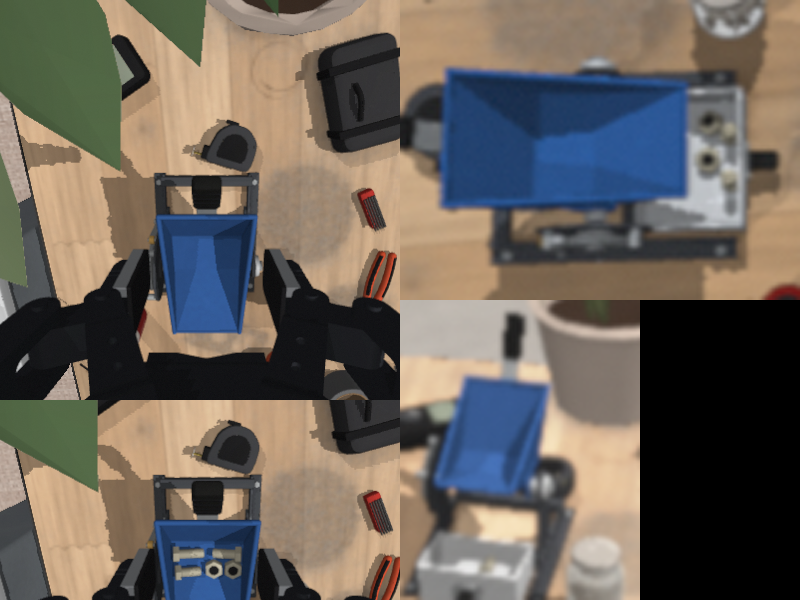

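The skip is upright and empty, in the same place as before tipping. The tray is home with the hardware in it, and the gripper is clear.

```bash
python3 -c "
from bench import r
print(r.job_done())"
```

```text
the job is handed in; nothing more can be done
None
```

I handed the job in at about 25 s of the 62 s limit: tray home against the cross bar, skip emptied and eased back upright with its lever held through the detent, and gripper clear; both nuts and at least two bolts showed in the tray, but the third bolt was not clearly seen and no verdict was returned.

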